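# Restart the bench unit under its push-latch cover

## Robot

A 6-joint arm with a two-finger parallel gripper is mounted at the origin on a cart in front of the work surface, level with it; the furniture and walls round the work are solid. World frame = base frame: x ahead of the robot, y to its left, z up, the work surface at z = 0. Lengths are in mm, angles in rad, forces in N, time in s.
With the tool pointing down it reaches from about 300 to 775 mm from the base axis. Payload 14.6 kg.
Tool frame: the origin (TCP) lies at the very end of the fingers, on their centre line; the grasp point (between the pads) lies 19 mm behind it; z points along the fingers, y is the line along which they close (so a half turn about z gives the same grasp; the last joint's range is limited). The gripper opens to 94 mm and grips with 3 to 60 N. Pads are 16 mm wide; open, the fingers measure 119 mm over their backs; the gripper's body (75 mm by 177 mm) begins 78 mm behind the grasp point.
Start: joints at [-1.31, 0.3, 1.521, -0, 1.321, -0.067], TCP at [177.071, -520.706, 182.946] pointing down, gripper open.
Joint ranges: [-3.03, 3.03], [-0.79, 2.21], [0.23, 2.52], [-1.04, 4.18], [0, 3.07], [-2.55, 2.55]. Speed limits (rad/s): [2.22, 2.22, 2.57, 3.14, 3.14, 3.14].

## Interface

Orientations are given as [roll, pitch, yaw] about the fixed x, y, z axes, in that order (R = Rz(yaw) Ry(pitch) Rx(roll)).
In Python, from cell import manip gives the robot as it stands.
- The arm moves only by the tool servo_tool, never from a script. Its argument "motion" is a list that holds one entry, the list of rows, each a list of 7 numbers: the shift along the world's x, y, z as a fraction of full scale, then the turn, a rotation vector about the world's x, y, z as a fraction of full scale, then the closure, from 0 (fully open) to 1 (shut). In form: [[[x, y, z, rx, ry, rz, gripper], ...]]. A call has 1 to 10 rows; each row is the pose to reach, as a shift and turn from the pose commanded when the call began, turning the shorter way round; what a row does not reach only later rows make up. Full scale, the value 1, is 0.5 m for a shift and pi rad for a turn. A row lasts 1/10 s, in which the tool goes at most 50 mm and 8.59 degrees, less where a joint would pass 70% of its speed; a pose out of reach is approached as far as the arm can. A call with a number of a shift or a turn outside -1 to 1 is refused whole. A call with a gripper value outside its range is refused whole. The fingers move at their own pace and stop on an object; "newtons" is the grip in N (left out, the last holds). Time passes only in rows, so rows that repeat a pose let the fingers close. It gives the time, the measured TCP pose, the force, the opening and the grip force at its end, in the units of the state.
- manip.read_state(): the state, without advancing time (a new reading comes with each control period).
- manip.camera(name): name is "scene" or "top" or "wrist"; returns a dict with "frame" (384x512x3 uint8, red, green, blue), "range_z" (384x512 float32, mm along the optical axis (not along the pixel's ray), 0 where there is no reading), "vfov" (degrees; the focal length in pixels is half the picture's height over the tangent of half this angle, whatever the lens; pixels are square), "cx", "cy" (the principal point, pixels), "cam_to_world" (4x4, takes a point from camera to world coordinates). Camera axes: x right, y down, z forward; pixel columns grow to the right and rows downward; lengths in mm; the calibration is good to about 2 mm. A picture is of the moment at which its call begins.
- manip.sign_off(): hands the job in; it is judged then, once.
The state is a dict: "clock": time; "joints": joint angles; "qd": joint speeds; "effort": joint torques, N m; "eef_pos": TCP position; "eef_rot": TCP orientation; "wrist_force": force on the tool from outside, world axes, zero at the start; "moment": the same for the moment, N m; "finger_gap": finger opening in mm; "finger_force": force on a finger pad.
Only numpy, scipy, OpenCV 4.12 (cv2) and the standard library are available. Lean on these libraries where they do the work, as an engineer would, in place of code of your own. Each camera call takes 0.05 s, during which the arm holds its last target. There are 200 camera calls.

## Task

The restart button of the grey bench unit is under its orange push-latch cover. Press the cover so that it pops open, press the green button all the way down, then push the cover down again until it latches shut. Nothing has to be gripped; do not shove or lift the unit or disturb the other things on the bench.

Things in the scene. Friction and masses are not known exactly. Their poses are not given: they have to be found in the camera images.
- reset_unit: Grey loose bench unit, about 1.2 kg, 104 (x) x 130 (y) x 60 mm high, its top closed by an orange cover. Origin: centre of its underside. Its x runs from its low front wall (46 mm high, terminals and a lamp on it) to the hinge side; z up. Side walls 13 mm thick; the opening between the walls is 104 mm wide in y, from x = -42 to +44 mm; inner deck 20 mm above the bench.
- cover (a joint): Angle of the orange flap (82 mm front to hinge, 100 mm wide, 5 mm thick). 0: latched, level with the rims. Its front part presses down to a rigid stop at -0.095 rad (6 mm at the press mark, about 3 N); the latch changes over only past -0.08 rad, so press to the stop. Let go from there when it was latched, it springs up in about 1.5 s to its stop at 1.75 rad and stays.
- cover_press (a point): Middle of the black ribbed press mark on the cover's outer (top) face, 62 mm from the hinge line; moves with the cover. x points along the cover to the hinge, z out of the outer face. To shut the open cover, push its outer (then rear) face forward and down, 1 to 2.5 N, to the stop at -0.095 rad; let go, it rises to 0 and stays latched. Pushed too little, it springs open.
- cover_hinge (a point): Middle of the cover's hinge line at the rear top edge of the unit (unit frame: 44, 0, 60 mm); axes as the unit's. The cover's outer face passes through this line. Wide open (1.75 rad) the cover leans 0.18 rad back past upright, its free edge about 82 mm above the hinge line and 15 mm behind it.
- restart_top (a point): Centre of the top of the round green button (24 mm across, in a yellow collar 40 mm across), about 41 mm above the bench, 54 mm in front of the hinge line, under the shut cover. It presses straight down.
- restart (a joint): Travel of the green button: 0 is up, 0.005 m is fully down (about 4 N, then a rigid stop). It springs back up.
- multimeter: Red and black hand multimeter lying on the bench, 192 x 119 x 79 mm. Loose bystander; origin under its centre.
- board_a: Black circuit board, 90 x 150 x 14 mm, lying flat. Loose bystander; origin under its centre.
- solder_spool: Spool of solder wire, 49 mm across, 43 mm high, upright. Loose bystander; origin under its centre.
- battery: Black and orange block battery lying down, 26 x 49 x 17 mm. Loose bystander; origin under its centre.
- flux_bottle: Small white dropper bottle with a black cap, 30 mm across, 74 mm high. Loose bystander; origin under its centre.
- heat_sink: Finned aluminium heat sink, 30 x 30 x 17 mm. Loose bystander; origin under its centre.
- film_tape: Flat roll of amber tape, 56 mm across, 15 mm high. Loose bystander; origin under its centre.
- marker: Red and white felt marker, 128 mm long, 14 mm thick, lying along its y. Loose bystander; origin under its centre.
Things that resemble listed ones, but are neither listed nor needed, are in the scene too. There is more than one size of the reset_unit; the job needs the larger.

How it is judged:
By the outcome, as a careful person would: the job done as asked, in the order asked, and still so for the second after the job is handed in, with the robot touching nothing.
It also fails if it takes over 54 s, if anything falls off the work surface, if the arm or the gripper's body presses on something with over 40 N, if the wrist force passes 120 N, or if a joint passes its speed limit or range.

## Working session

There is one attempt and no reset: what is moved stays moved. The work goes in short steps, Python scripts to look and compute and a tool call to move; the robot and the scene stay as the last step left them, time stands still between calls to the robot, and variables do not carry over. Pictures are saved under pics/ and viewed, at most 10 in all, crops included, and the job is handed in when it is done.

Besides the shell and the picture viewer there is one more tool, called after ">>>" as name(argument=value, ...), one argument or row to a line, values as JSON. servo_tool: Moves the arm, as the interface text tells. Its arguments: {"type":"object","properties":{"motion":{"type":"array"},"newtons":{"type":"number"}},"required":["motion"]}

```bash
mkdir -p pics; cat > h.py <<'E'
import numpy as np,cv2
from cell import manip
def cam(n):
    c=manip.camera(n); c['f']=192/np.tan(np.radians(c['vfov'])/2); return c
def pts(c):
    z=c['range_z'].astype(float); v,u=np.mgrid[:384,:512]
    P=np.stack([(u-c['cx'])*z/c['f'],(v-c['cy'])*z/c['f'],z,np.ones_like(z)],-1)
    return (P@np.array(c['cam_to_world']).T)[...,:3]
def save(n,im): cv2.imwrite(n,im[...,::-1])
E
python3 - <<'E'
from h import *
a=cam('scene');b=cam('top')
save('pics/a.png',np.hstack([a['frame'],b['frame']])[:, :]) if 0 else save('pics/a.png',cv2.resize(np.vstack([a['frame'],b['frame']]),(400,600)) if 0 else cv2.resize(b['frame'],(800,600)))
save('pics/b.png',a['frame'])
for c in(a,b):
    P=pts(c);h=cv2.cvtColor(c['frame'],cv2.COLOR_RGB2HSV)
    m=((h[...,0]>5)&(h[...,0]<20)&(h[...,1]>150)&(h[...,2]>100)).astype(np.uint8)
    n,l,s,ce=cv2.connectedComponentsWithStats(m)
    for i in range(1,n):
        if s[i,4]>60:
            q=P[(l==i)&(c['range_z']>0)]
            if len(q): print(s[i],ce[i].round(),np.median(q,0).round(1))
print(manip.read_state())
E
```

```text
[260 174  42  21 491] [281. 184.] [547.8 152.7  59.2]
[226 209  34  20 343] [243. 218.] [528.2 329.1  40.7]
[169 223  23  13 112] [180. 230.] [631.3 441.3  14.3]
[168 164  21  20 138] [178. 174.] [637.4 433.7  14.4]
{'clock': 0.1, 'joints': array([-1.30961276e+00,  3.00383237e-01,  1.52148743e+00,  3.29861391e-05,
        1.32066928e+00, -6.65835882e-02]), 'qd': array([ 0.00058162, -0.00165776, -0.00448649, -0.00152755, -0.0015922 ,
        0.00085818]), 'effort': array([ 1.97869012e-03, -5.32643259e+01, -3.53284264e+01,  7.09859957e-02,
        2.35170621e-02, -6.95061954e-05]), 'eef_pos': array([ 177.01533665, -520.48770073,  182.47414626]), 'eef_rot': array([-3.14064959e+00, -9.49083700e-05,  3.27758929e-01]), 'wrist_force': array([ 0.7268084 , -0.42115543, -0.40600074]), 'moment': array([ 0.01362715, -0.01602007, -0.02433205]), 'finger_force': 0.0, 'finger_gap': 93.81035179595052}
```

View pics/a.png

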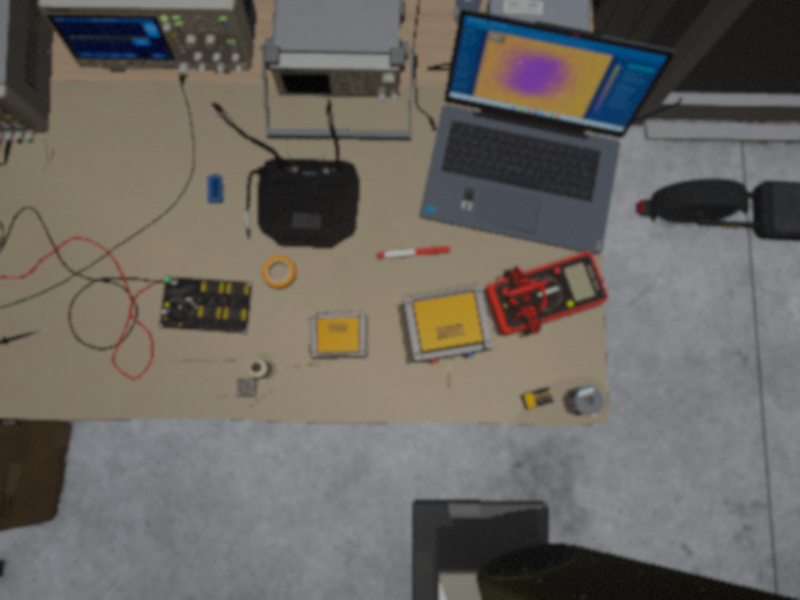

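View pics/b.png

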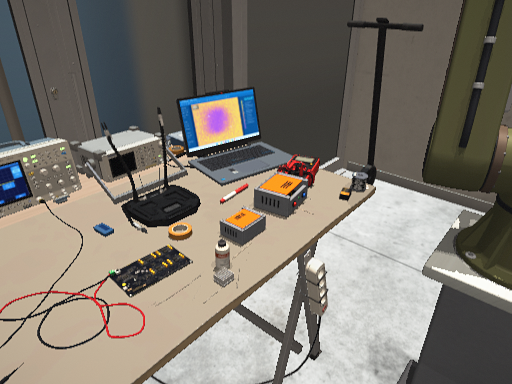

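Top view (800x600): two orange-covered units, the smaller at about (338,335) and the larger at (447,323). The larger one's top is at 59 mm (the other's is 41 mm), so it fits reset_unit. Its terminals face the robot at (435–470,357), and the multimeter is close on its right. I'll fit its pose and confirm it in a crop.

```bash
python3 - <<'E'
from h import *
b=cam('top');P=pts(b);h=cv2.cvtColor(b['frame'],cv2.COLOR_RGB2HSV)
print(b['f'],np.array(b['cam_to_world'])[:3,3].round(), h[207,275], P[207,275])
m=((h[...,0]>8)&(h[...,0]<30)&(h[...,1]>140)&(h[...,2]>100)).astype(np.uint8)
n,l,s,ce=cv2.connectedComponentsWithStats(m)
R=np.array(b['cam_to_world'])
for i in range(1,n):
    if s[i,4]>300:
        q=P[(l==i)&(b['range_z']>0)]
        v,u=np.nonzero(l==i); d=np.stack([(u-b['cx'])/b['f'],(v-b['cy'])/b['f'],np.ones(len(u))],-1)@R[:3,:3].T
        zz=np.median(q[:,2]); X=R[:3,3]+d*((zz-R[2,3])/d[:,2])[:,None]
        print(s[i],ce[i].round(),zz,cv2.minAreaRect(X[:,:2].astype(np.float32)))
# footprint by height
for zl in (50,):
    mm=(P[...,2]>zl)&(P[...,2]<70)&(P[...,0]>400)&(P[...,0]<620)&(P[...,1]>60)&(P[...,1]<230)
    print(cv2.minAreaRect(P[mm][:,:2].astype(np.float32)), np.median(P[mm],0))
save('pics/c.png',cv2.resize(b['frame'][165:245,240:400],(800,400),interpolation=cv2.INTER_CUBIC))
E
```

```text
402.8231288631687 [ 409.  240. 1067.] [ 22 199 172] [546.1048339  178.19975846  59.25081993]
[ 306   24   84   50 1171] [355.  51.] 122.2098462613011 ((945.5167846679688, 0.9787673950195312), (198.07369995117188, 110.55915832519531), 78.8109130859375)
[ 265  187   44   38 1258] [286. 206.] 60.11298152159259 ((549.9439697265625, 149.70648193359375), (81.60362243652344, 99.43939971923828), 10.451362609863281)
[203 204  27  21 545] [216. 214.] 41.258551170882356 ((528.3358154296875, 328.3099670410156), (51.5352897644043, 66.99675750732422), 0.8510515689849854)
((550.5298461914062, 148.4095458984375), (104.49510955810547, 130.05844116210938), 10.469321250915527) [554.48160652 150.29748646  60.02165183]
```

View pics/c.png

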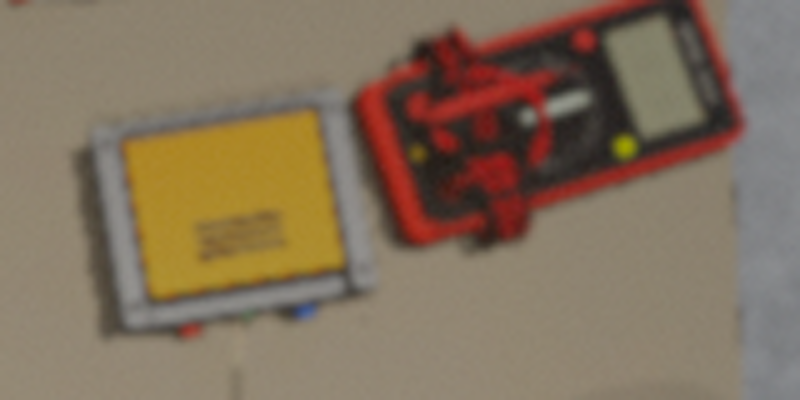

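The crop confirms it: the larger unit, with its ribbed press mark at (240,235) near the front and terminals below. Its yaw is about +0.183 rad and its centre about (549,149). Moving over the press mark at (531,145.5) with the fingers shut.

>>> servo_tool(
  motion=[
    [[0.36,0.68,0.02,0,0,-0.0462,1],[0.36,0.68,0.02,0,0,-0.0462,1],[0.36,0.68,0.02,0,0,-0.0462,1],[0.36,0.68,0.02,0,0,-0.0462,1],[0.36,0.68,0.02,0,0,-0.0462,1],[0.36,0.68,0.02,0,0,-0.0462,1],[0.36,0.68,0.02,0,0,-0.0462,1],[0.36,0.68,0.02,0,0,-0.0462,1],[0.36,0.68,0.02,0,0,-0.0462,1],[0.36,0.68,0.02,0,0,-0.0462,1]],
  ],
  newtons=20,
)

```text
clock: 1.15
eef_pos: [357.1, -180.4, 192.9]
eef_rot: [3.142, 0.0, 0.184]
wrist_force: [-0.3, -1.3, -0.2]
finger_gap: 17.4
finger_force: 0.0
```

>>> servo_tool(
  motion=[
    [[0.34,0.652,0,0,0,0,1],[0.34,0.652,0,0,0,0,1],[0.34,0.652,0,0,0,0,1],[0.34,0.652,0,0,0,0,1],[0.34,0.652,0,0,0,0,1],[0.34,0.652,0,0,0,0,1],[0.34,0.652,0,0,0,0,1],[0.34,0.652,0,0,0,0,1],[0.34,0.652,0,0,0,0,1],[0.34,0.652,0,0,0,0,1]],
  ],
)

```text
clock: 2.15
eef_pos: [527.1, 143.8, 192.4]
eef_rot: [3.141, 0.001, 0.182]
wrist_force: [0.2, -0.6, 0.4]
finger_gap: 0.7
finger_force: 0.0
```

```bash
python3 - <<'E'
from h import *
b=cam('wrist');P=pts(b);h=cv2.cvtColor(b['frame'],cv2.COLOR_RGB2HSV)
m=((h[...,0]>5)&(h[...,0]<30)&(h[...,1]>140)&(h[...,2]>80)&(P[...,2]>50)&(P[...,2]<70))
print(cv2.minAreaRect(P[m][:,:2].astype(np.float32)),np.median(P[m][:,2]),m.sum())
k=(h[...,2]<70)&(P[...,2]>55)&(P[...,2]<68)&(abs(P[...,0]-531)<40)&(abs(P[...,1]-146)<35)
print(P[k].mean(0),k.sum()); print(manip.read_state()['eef_pos'])
save('pics/d.png',b['frame'])
E
```

```text
((551.5426025390625, 151.19239807128906), (81.17499542236328, 101.85006713867188), 10.43151569366455) 59.76432756594244 6236
[535.18729125 146.90367355  60.3870873 ] 265
[526.99335435 143.58783467 192.73849265]
```

View pics/d.png

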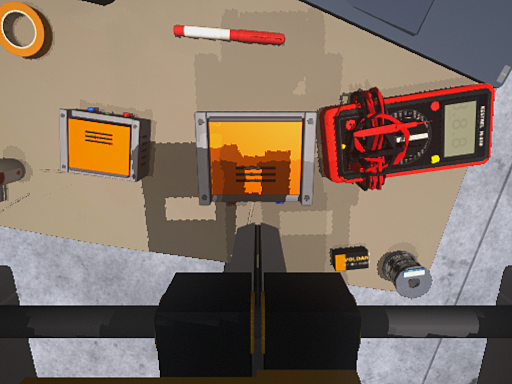

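The wrist view shows the larger unit at (255,158) with its press mark at (255,174). The refined hinge is about (592,158.5), the press mark (531,147) and the button (539,149). Descending.

>>> servo_tool(
  motion=[
    [[0.008,0.006,-0.1,0,0,0,1],[0.008,0.006,-0.16,0,0,0,1],[0.008,0.006,-0.21,0,0,0,1],[0.008,0.006,-0.24,0,0,0,1],[0.008,0.006,-0.256,0,0,0,1],[0.008,0.006,-0.26,0,0,0,1],[0.008,0.006,-0.26,0,0,0,1]],
  ],
)

```text
clock: 2.9
eef_pos: [531.4, 147.7, 63.6]
eef_rot: [3.142, -0.001, 0.182]
wrist_force: [0.8, -0.1, 0.4]
finger_gap: 0.3
finger_force: 0.0
```

>>> servo_tool(
  motion=[
    [[0,0,-0.004,0,0,0,1],[0,0,-0.008,0,0,0,1],[0,0,-0.01,0,0,0,1],[0,0,-0.012,0,0,0,1],[0,0,-0.014,0,0,0,1],[0,0,-0.014,0,0,0,1]],
  ],
)

```text
clock: 3.5
eef_pos: [531.0, 148.3, 55.8]
eef_rot: [-3.142, 0.0, 0.183]
wrist_force: [-0.0, -0.0, 0.5]
finger_gap: 0.4
finger_force: 0.0
```

>>> servo_tool(
  motion=[
    [[0,0,-0.002,0,0,0,1],[0,0,-0.003,0,0,0,1],[0,0,-0.003,0,0,0,1]],
  ],
)

```text
clock: 3.8
eef_pos: [531.0, 148.3, 54.3]
eef_rot: [-3.142, 0.0, 0.183]
wrist_force: [-0.1, 0.8, -0.2]
finger_gap: 0.6
finger_force: 0.0
```

>>> servo_tool(
  motion=[
    [[0,0,-0.002,0,0,0,1],[0,0,-0.003,0,0,0,1],[0,0,-0.003,0,0,0,1]],
  ],
)

```text
clock: 4.1
eef_pos: [531.0, 148.3, 52.9]
eef_rot: [3.142, 0.0, 0.183]
wrist_force: [0.2, -0.2, 0.2]
finger_gap: 0.7
finger_force: 0.0
```

```bash
python3 - <<'E'
from h import *
b=cam('scene');P=pts(b)
save('pics/e.png',cv2.resize(b['frame'][155:255,210:345],(800,592),interpolation=cv2.INTER_CUBIC))
w=cam('wrist');P=pts(w);h=cv2.cvtColor(w['frame'],cv2.COLOR_RGB2HSV)
m=((h[...,0]>5)&(h[...,0]<30)&(h[...,1]>140)&(h[...,2]>60)&(abs(P[...,2]-60)<30)&(P[...,1]<220))
D=P[m]-[592,158.5,60]; r=-(D@[.983,.182,0]); 
print(len(r),[(a,np.median(D[(r>a)&(r<a+10),2]).round(1)) for a in range(0,80,10)])
s=manip.read_state();print(s['eef_pos'],s['wrist_force'],s['effort'])
E
```

```text
15700 [(0, np.float64(-0.3)), (10, np.float64(-0.3)), (20, np.float64(-0.3)), (30, np.float64(-0.2)), (40, np.float64(-0.1)), (50, np.float64(-0.1)), (60, np.float64(-0.1)), (70, np.float64(-0.1))]
[531.07201695 148.28699967  52.93415646] [-0.09402933  0.41081879 -0.05106568] [ 4.29935399e-04 -5.66882372e+01 -3.07049704e+01  1.23183479e-02
 -7.75949378e-02  2.89637899e-05]
```

View pics/e.png

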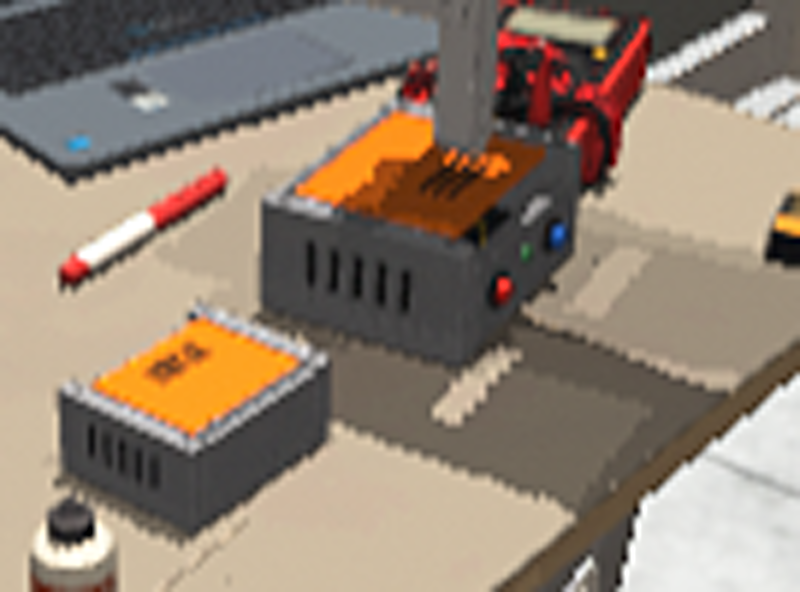

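The crop shows the cover still level and the closed fingertips at (470,145) hovering just above it, so the closed fingers end short of the nominal TCP. I'll go on down slowly, watching the force.

>>> servo_tool(
  motion=[
    [[0,0,-0.002,0,0,0,1],[0,0,-0.004,0,0,0,1],[0,0,-0.006,0,0,0,1],[0,0,-0.006,0,0,0,1]],
  ],
)

```text
clock: 4.6
eef_pos: [531.0, 148.3, 49.7]
eef_rot: [3.142, 0.0, 0.183]
wrist_force: [0.6, 0.3, -0.6]
finger_gap: 0.5
finger_force: 0.0
```

>>> servo_tool(
  motion=[
    [[0,0,-0.002,0,0,0,1],[0,0,-0.004,0,0,0,1],[0,0,-0.006,0,0,0,1],[0,0,-0.006,0,0,0,1]],
  ],
)

```text
clock: 5.0
eef_pos: [531.0, 148.3, 46.8]
eef_rot: [-3.142, 0.0, 0.183]
wrist_force: [0.8, 0.5, 0.1]
finger_gap: 0.5
finger_force: 0.0
```

```bash
python3 - <<'E'
from h import *
for n in('scene',):
    b=cam(n);P=pts(b)
    h=cv2.cvtColor(b['frame'],cv2.COLOR_RGB2HSV)
    m=(abs(P[...,0]-531)<40)&(abs(P[...,1]-148)<30)&(P[...,2]>62)&(h[...,1]<120)
    q=P[m]
    for z in range(60,110,5):
        k=q[(q[:,2]>=z)&(q[:,2]<z+5)]
        if len(k):print(z,len(k),k.min(0).round(1),k.max(0).round(1))
    save('pics/f.png',cv2.resize(b['frame'][165:215,245:325],(800,500),interpolation=cv2.INTER_CUBIC))
E
```

```text
65 1 [525.  152.3  69.4] [525.  152.3  69.4]
70 7 [518.4 137.3  70.5] [528.7 156.6  74.9]
75 16 [518.3 137.3  75.8] [535.3 161.7  79.6]
80 13 [518.7 138.4  80.2] [536.4 162.1  84.7]
85 17 [517.9 142.1  85.4] [533.7 164.6  90. ]
90 18 [517.8 140.4  90.1] [534.4 164.2  94.7]
95 18 [518.  135.2  95. ] [535.8 164.3 100. ]
100 19 [517.9 135.4 100.2] [537.5 163.6 104.6]
105 17 [518.6 136.7 106. ] [536.1 162.8 109.8]
```

View pics/f.png

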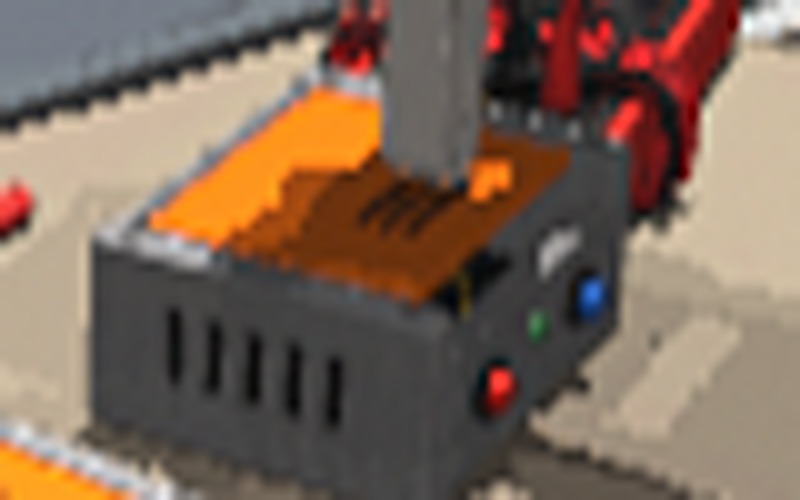

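The crop shows the fingertip at (430,180), a little above the ribs. Depth puts it at z≈69 while the TCP reads 47, so the closed fingers end about 20 mm short of the TCP. Carrying on down by force.

>>> servo_tool(
  motion=[
    [[0,0,-0.004,0,0,0,1],[0,0,-0.008,0,0,0,1],[0,0,-0.01,0,0,0,1],[0,0,-0.01,0,0,0,1]],
  ],
)

```text
clock: 5.45
eef_pos: [531.0, 148.3, 41.7]
eef_rot: [-3.142, 0.0, 0.183]
wrist_force: [-0.4, 0.0, 0.3]
finger_gap: 0.3
finger_force: 0.0
```

>>> servo_tool(
  motion=[
    [[0,0,-0.002,0,0,0,1],[0,0,-0.004,0,0,0,1],[0,0,-0.004,0,0,0,1]],
  ],
)

```text
clock: 5.75
eef_pos: [531.0, 148.3, 39.8]
eef_rot: [-3.142, 0.0, 0.183]
wrist_force: [-0.2, -0.2, 0.1]
finger_gap: 0.3
finger_force: 0.0
```

>>> servo_tool(
  motion=[
    [[0,0,-0.002,0,0,0,1],[0,0,-0.004,0,0,0,1],[0,0,-0.004,0,0,0,1]],
  ],
)

```text
clock: 6.05
eef_pos: [531.1, 148.3, 37.9]
eef_rot: [-3.142, -0.0, 0.183]
wrist_force: [-0.6, -0.9, 0.7]
finger_gap: 0.6
finger_force: 0.4
```

>>> servo_tool(
  motion=[
    [[0,0,-0.002,0,0,0,1],[0,0,-0.004,0,0,0,1],[0,0,-0.004,0,0,0,1]],
  ],
)

```text
clock: 6.35
eef_pos: [531.2, 148.3, 35.9]
eef_rot: [3.142, -0.0, 0.183]
wrist_force: [0.9, -0.2, 1.7]
finger_gap: 0.8
finger_force: 0.9
```

Contact came at TCP z≈38, so the tip offset is about 22 mm. Pressing to the stop.

>>> servo_tool(
  motion=[
    [[0,0,-0.002,0,0,0,1],[0,0,-0.004,0,0,0,1],[0,0,-0.006,0,0,0,1],[0,0,-0.006,0,0,0,1]],
  ],
)

```text
clock: 6.75
eef_pos: [531.2, 148.3, 32.9]
eef_rot: [-3.142, -0.0, 0.183]
wrist_force: [0.7, -0.4, 1.5]
finger_gap: 0.3
finger_force: 0.9
```

>>> servo_tool(
  motion=[
    [[0,0,-0.002,0,0,0,1],[0,0,-0.003,0,0,0,1],[0,0,-0.003,0,0,0,1]],
  ],
)

```text
clock: 7.05
eef_pos: [531.4, 148.4, 31.9]
eef_rot: [3.142, -0.001, 0.183]
wrist_force: [-0.8, -0.7, 7.6]
finger_gap: 0.3
finger_force: 3.8
```

7.6 N: at the stop. Lifting away quickly.

>>> servo_tool(
  motion=[
    [[0,0,0.1,0,0,0,1],[-0.04,0,0.2,0,0,0,1],[-0.06,0,0.3,0,0,0,1],[-0.06,0,0.3,0,0,0,1],[-0.06,0,0.3,0,0,0,1],[-0.06,0,0.3,0,0,0,1],[-0.06,0,0.3,0,0,0,1],[-0.06,0,0.3,0,0,0,1],[-0.06,0,0.3,0,0,0,1],[-0.06,0,0.3,0,0,0,1]],
  ],
)

```text
clock: 8.05
eef_pos: [501.0, 148.3, 181.0]
eef_rot: [3.142, 0.001, 0.183]
wrist_force: [-0.3, -0.3, -0.8]
finger_gap: 0.2
finger_force: 0.0
```

>>> servo_tool(
  motion=[
    [[0,0,0,0,0,0,1],[0,0,0,0,0,0,1],[0,0,0,0,0,0,1],[0,0,0,0,0,0,1],[0,0,0,0,0,0,1],[0,0,0,0,0,0,1]],
  ],
)

```text
clock: 8.65
eef_pos: [501.1, 148.3, 181.5]
eef_rot: [-3.142, -0.0, 0.183]
wrist_force: [-0.2, 0.3, 0.4]
finger_gap: 0.2
finger_force: 0.0
```

```bash
python3 - <<'E'
from h import *
w=cam('wrist');P=pts(w);h=cv2.cvtColor(w['frame'],cv2.COLOR_RGB2HSV)
print('cover above 70:',((abs(P[...,0]-595)<30)&(abs(P[...,1]-155)<60)&(P[...,2]>70)).sum())
near=(abs(P[...,0]-545)<50)&(abs(P[...,1]-149)<50)&(P[...,2]>15)
g=near&(h[...,0]>40)&(h[...,0]<85)&(h[...,1]>100)&(h[...,2]>40)
print('green',g.sum(),P[g].mean(0) if g.any() else 0,np.median(P[g],0))
y=near&(h[...,0]>22)&(h[...,0]<35)&(h[...,1]>100)&(P[...,2]<50); print('yellow',y.sum(),P[y].mean(0))
mm=(P[...,2]>52)&(P[...,2]<64)&(abs(P[...,0]-550)<80)&(abs(P[...,1]-148)<70)
save('pics/g.png',w['frame'])
E
```

```text
cover above 70: 4437
green 329 [540.73924994 148.68625682  40.77498696] [540.76008421 148.71625845  40.8819208 ]
yellow 508 [543.69798108 149.82263576  31.9082743 ]
```

View pics/g.png

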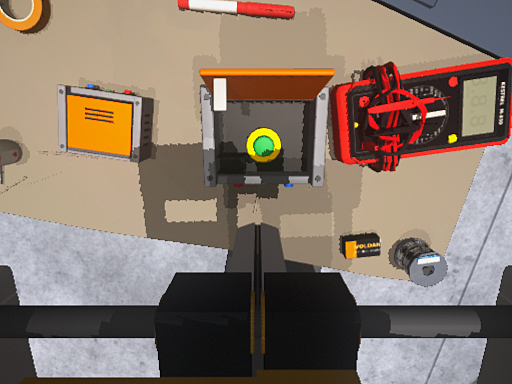

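The wrist view shows the cover wide open at (265,80) and the green button at (263,146), which is (540.7,148.7,41). Pressing it, with contact expected at TCP z≈19.

>>> servo_tool(
  motion=[
    [[0.04,0,-0.02,0,0,0,1],[0.08,0.001,-0.1,0,0,0,1],[0.08,0.001,-0.18,0,0,0,1],[0.08,0.001,-0.24,0,0,0,1],[0.08,0.001,-0.28,0,0,0,1],[0.08,0.001,-0.3,0,0,0,1],[0.08,0.001,-0.312,0,0,0,1],[0.08,0.001,-0.312,0,0,0,1]],
  ],
)

```text
clock: 9.5
eef_pos: [541.2, 148.8, 25.6]
eef_rot: [-3.142, -0.0, 0.183]
wrist_force: [0.2, -0.5, -0.1]
finger_gap: 0.1
finger_force: 0.0
```

>>> servo_tool(
  motion=[
    [[0,0,-0.004,0,0,0,1],[0,0,-0.008,0,0,0,1],[0,0,-0.012,0,0,0,1],[0,0,-0.014,0,0,0,1],[0,0,-0.014,0,0,0,1]],
  ],
)

```text
clock: 10.0
eef_pos: [541.3, 148.8, 18.6]
eef_rot: [-3.142, -0.0, 0.183]
wrist_force: [-0.2, 0.3, 1.0]
finger_gap: 0.6
finger_force: 0.7
```

>>> servo_tool(
  motion=[
    [[0,0,-0.002,0,0,0,1],[0,0,-0.004,0,0,0,1],[0,0,-0.005,0,0,0,1],[0,0,-0.005,0,0,0,1]],
  ],
)

```text
clock: 10.4
eef_pos: [541.2, 148.8, 16.0]
eef_rot: [-3.142, -0.0, 0.183]
wrist_force: [1.1, 0.2, 3.3]
finger_gap: 0.8
finger_force: 1.4
```

>>> servo_tool(
  motion=[
    [[0,0,-0.002,0,0,0,1],[0,0,-0.004,0,0,0,1],[0,0,-0.005,0,0,0,1],[0,0,-0.005,0,0,0,1]],
  ],
)

```text
clock: 10.8
eef_pos: [541.3, 148.9, 14.1]
eef_rot: [-3.142, -0.001, 0.183]
wrist_force: [-2.2, -0.7, 10.1]
finger_gap: 0.7
finger_force: 5.3
```

>>> servo_tool(
  motion=[
    [[0,0,-0.002,0,0,0,1],[0,0,-0.003,0,0,0,1],[0,0,-0.003,0,0,0,1]],
  ],
)

```text
clock: 11.1
eef_pos: [541.5, 148.9, 13.8]
eef_rot: [3.142, -0.001, 0.183]
wrist_force: [-7.3, -1.4, 24.0]
finger_gap: 0.7
finger_force: 12.1
```

24 N: the button is against its rigid stop. Now up, over the open cover, and down behind it.

>>> servo_tool(
  motion=[
    [[0,0,0.1,0,0,0,1],[0,0,0.2,0,0,0,1],[0,0,0.3,0,0,0,1],[0,0,0.3,0,0,0,1],[0.1,0.018,0.3,0,0,0,1],[0.192,0.036,0.3,0,0,0,1],[0.192,0.036,0.3,0,0,0,1],[0.192,0.036,0.24,0,0,0,1],[0.192,0.036,0.176,0,0,0,1],[0.192,0.036,0.176,0,0,0,1]],
  ],
)

```text
clock: 12.1
eef_pos: [634.3, 166.2, 94.8]
eef_rot: [3.141, 0.009, 0.183]
wrist_force: [-0.3, 0.2, 0.0]
finger_gap: 0.6
finger_force: 0.0
```

```bash
python3 - <<'E'
from h import *
w=cam('scene');P=pts(w);h=cv2.cvtColor(w['frame'],cv2.COLOR_RGB2HSV)
m=(h[...,0]>5)&(h[...,0]<25)&(h[...,1]>140)&(abs(P[...,0]-595)<40)&(abs(P[...,1]-158)<60)&(P[...,2]>62)
print(m.sum(),P[m].min(0),P[m].max(0))
print(manip.read_state()['eef_pos'])
save('pics/i.png',cv2.resize(w['frame'][110:230,200:360],(800,600),interpolation=cv2.INTER_CUBIC))
E
```

```text
564 [577.24602803 110.17189847  62.72473604] [623.70021813 211.49099173 248.63536987]
[635.61225439 166.50750854  98.08457924]
```

View pics/i.png

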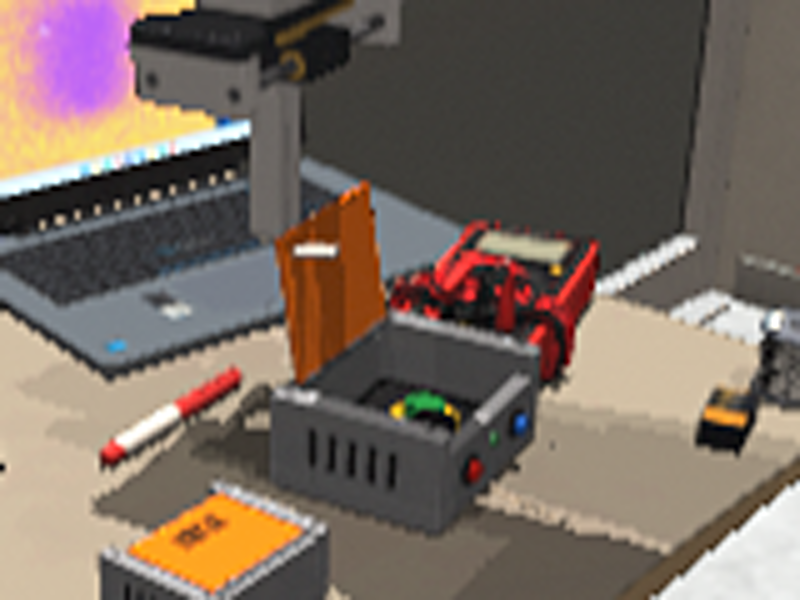

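The picture shows the finger (275,235) standing behind the open cover (330,280) and clear of it, with nothing else disturbed. Sweeping the cover forward and down along its arc.

>>> servo_tool(
  motion=[
    [[-0.018,-0.003,0,0,0,0,1],[-0.035,-0.007,0,0,0,0,1],[-0.053,-0.01,0,0,0,0,1],[-0.071,-0.013,0,0,0,0,1],[-0.085,-0.016,-0.002,0,0,0,1],[-0.098,-0.018,-0.004,0,0,0,1],[-0.112,-0.021,-0.008,0,0,0,1],[-0.126,-0.023,-0.014,0,0,0,1],[-0.138,-0.025,-0.021,0,0,0,1],[-0.149,-0.028,-0.029,0,0,0,1]],
  ],
)

```text
clock: 13.15
eef_pos: [562.0, 152.8, 85.1]
eef_rot: [-3.141, 0.0, 0.183]
wrist_force: [0.5, 2.2, 2.0]
finger_gap: 0.3
finger_force: 0.9
```

>>> servo_tool(
  motion=[
    [[-0.01,-0.002,-0.009,0,0,0,1],[-0.02,-0.004,-0.018,0,0,0,1],[-0.033,-0.006,-0.029,0,0,0,1],[-0.043,-0.008,-0.045,0,0,0,1],[-0.051,-0.009,-0.06,0,0,0,1],[-0.057,-0.011,-0.071,0,0,0,1],[-0.06,-0.011,-0.083,0,0,0,1],[-0.061,-0.011,-0.094,0,0,0,1],[-0.061,-0.011,-0.098,0,0,0,1],[-0.061,-0.011,-0.098,0,0,0,1]],
  ],
)

```text
clock: 14.15
eef_pos: [531.9, 147.2, 36.1]
eef_rot: [3.142, 0.001, 0.183]
wrist_force: [0.1, -0.6, 1.4]
finger_gap: 0.6
finger_force: 0.9
```

>>> servo_tool(
  motion=[
    [[0,0,-0.002,0,0,0,1],[0,0,-0.004,0,0,0,1],[0,0,-0.006,0,0,0,1],[0,0,-0.006,0,0,0,1]],
  ],
)

```text
clock: 14.55
eef_pos: [532.1, 147.3, 33.4]
eef_rot: [-3.142, -0.0, 0.183]
wrist_force: [0.3, -1.3, 1.9]
finger_gap: 0.4
finger_force: 0.9
```

>>> servo_tool(
  motion=[
    [[0,0,-0.002,0,0,0,1],[0,0,-0.004,0,0,0,1],[0,0,-0.004,0,0,0,1]],
  ],
)

```text
clock: 14.85
eef_pos: [532.3, 147.4, 31.9]
eef_rot: [-3.142, -0.001, 0.183]
wrist_force: [-3.7, -2.3, 8.0]
finger_gap: 0.4
finger_force: 4.2
```

>>> servo_tool(
  motion=[
    [[0,0,-0.001,0,0,0,1],[0,0,-0.002,0,0,0,1],[0,0,-0.002,0,0,0,1]],
  ],
)

```text
clock: 15.15
eef_pos: [532.5, 147.4, 31.5]
eef_rot: [-3.142, -0.001, 0.183]
wrist_force: [-4.7, -0.8, 14.1]
finger_gap: 0.8
finger_force: 7.1
```

Firmly at the stop. Lifting off and checking.

>>> servo_tool(
  motion=[
    [[0,0,0.01,0,0,0,1],[0,0,0.03,0,0,0,1],[-0.03,0,0.1,0,0,0,1],[-0.06,0,0.2,0,0,0,1],[-0.06,0,0.3,0,0,0,1],[-0.06,0,0.3,0,0,0,1],[-0.06,0,0.3,0,0,0,1],[-0.06,0,0.3,0,0,0,1],[-0.06,0,0.3,0,0,0,1],[-0.06,0,0.3,0,0,0,1]],
  ],
)

```text
clock: 16.15
eef_pos: [501.7, 147.2, 179.3]
eef_rot: [3.142, 0.002, 0.183]
wrist_force: [-0.4, -0.6, -0.7]
finger_gap: 0.2
finger_force: 0.0
```

>>> servo_tool(
  motion=[
    [[0,0,0,0,0,0,1],[0,0,0,0,0,0,1],[0,0,0,0,0,0,1],[0,0,0,0,0,0,1],[0,0,0,0,0,0,1],[0,0,0,0,0,0,1],[0,0,0,0,0,0,1],[0,0,0,0,0,0,1]],
  ],
)

```text
clock: 16.95
eef_pos: [502.1, 147.3, 180.5]
eef_rot: [3.142, -0.0, 0.183]
wrist_force: [0.2, -0.1, 0.2]
finger_gap: 0.6
finger_force: 0.0
```

```bash
python3 - <<'E'
from h import *
w=cam('wrist');P=pts(w);h=cv2.cvtColor(w['frame'],cv2.COLOR_RGB2HSV)
m=((h[...,0]>5)&(h[...,0]<30)&(h[...,1]>140)&(h[...,2]>60)&(P[...,1]<220)&(abs(P[...,0]-550)<60)&(P[...,2]>30))
print(m.sum(),cv2.minAreaRect(P[m][:,:2].astype(np.float32)))
r=-((P[m]-[592,158.5,60])@[.983,.182,0]);print([np.median(P[m][(r>a)&(r<a+10),2]).round(1) for a in range(0,80,10)])
save('pics/j.png',w['frame'])
E
```

```text
7752 ((564.6498413085938, 71.27045440673828), (84.54885864257812, 264.5003967285156), 10.455639839172363)
[np.float64(59.7), np.float64(59.7), np.float64(59.7), np.float64(59.8), np.float64(59.8), np.float64(60.0), np.float64(60.1), np.float64(59.9)]
```

View pics/j.png

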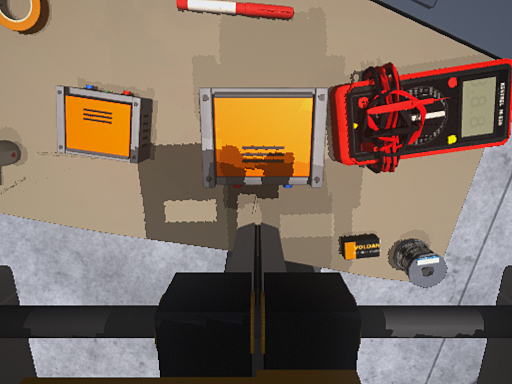

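The wrist view shows the cover level and latched at (262,137). The unit, multimeter and marker are where they were.

```bash
python3 -c "
from cell import manip
print(manip.sign_off())"
```

```text
the job is handed in; nothing more can be done
None
```

The job is done and handed in: the cover was popped open, the green button pressed to its stop, and the cover latched shut again, with the arm clear and nothing else seen to have moved, in about 17 s of the 54 s allowed.

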